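Draw the leaf plaque from its slot and hold it up to the skylight

ROBOT

A 7-joint arm with a two-finger parallel gripper is mounted at the origin on the work surface. World frame = base frame: x ahead of the robot, y to its left, z up, the work surface at z = 0. Lengths are in m, angles in rad, forces in N, time in s.
With the tool pointing down it reaches from about 0.425 to 0.825 m from the base axis. Payload 3.6 kg.
Tool frame: the origin (TCP) lies at the very end of the fingers, on their centre line; the grasp point (between the pads) lies 19 mm behind it; z points along the fingers, y is the line along which they close (so a half turn about z gives the same grasp; the last joint's range is limited). The gripper opens to 85 mm and grips with 20 to 120 N. Pads are 22 mm wide; open, the fingers measure 114 mm over their backs; the gripper's body (76 mm by 85 mm) begins 54 mm behind the grasp point. The pads swing forward as they close: fully open they stand 13 mm farther back than shut.
Start: joints at [1.304, 0.615, -0.013, 1.423, 0.008, 1.103, -0.04], TCP at [0.154, -0.631, 0.205] pointing down, gripper open.
Joint ranges: [-3.12, 3.12], [-0.3, 2.06], [-1.34, 1.32], [0.26, 2.42], [-1.36, 4.5], [0.01, 1.98], [-2.84, 2.84]. Speed limits (rad/s): [2.79, 2.79, 3.14, 3.14, 3.14, 3.14, 3.14].

INTERFACE

Orientations are given as a unit quaternion [w, x, y, z].
In Python, from plant import bot gives the robot as it stands.
- The arm moves only by the shell command python3 -m handwheel 'ROWS'. ROWS is a JSON object of lists of equal length, an entry for each row: "translation": the shift along the tool's x, y, z in cm, a list of three; "twist": the turn, a rotation vector about the tool's x, y, z in degrees, a list of three; "jaw": the opening in per cent of the stroke, from 0 (shut) to 100 (fully open). In form: {"translation": [[dx, dy, dz], ...], "twist": [[ax, ay, az], ...], "jaw": [jaw, ...]}. A call has exactly 5 rows; each row is the pose to reach, as a shift and turn from the pose commanded when the call began, along the tool's axes at that moment; what a row does not reach only later rows make up. A row lasts 1/10 s, in which the tool goes at most 50 mm and 8.59 degrees, less where a joint would pass 70% of its speed; a pose out of reach is approached as far as the arm can. A call with a gripper value outside its range is refused whole. The fingers move at their own pace and stop on an object; the grip force is fixed at half the most. Time passes only in rows, so rows that repeat a pose let the fingers close, or fill a call up. It gives the time, the measured TCP pose, the force and the opening at its end, in the units of the state.
- bot.sense(): the state, without advancing time (a new reading comes with each control period).
- bot.snapshot(name): name is "scene" or "top" or "wrist"; returns (picture, depth): 480x640x3 uint8, red, green, blue; 480x640 float32, m along the optical axis (not along the pixel's ray), 0 where there is no reading.
- bot.camera_params(name): a dict with "fx", "fy", "cx", "cy" (pixels), "k1" (the pictures are not rectified: a ray, as slopes to the right and down, at radius r is drawn at 1 + k1 r^2 times it, then the intrinsics apply), "world_from_camera" (4x4, takes a point from camera to world coordinates). Camera axes: x right, y down, z forward; pixel columns grow to the right and rows downward; lengths in m; the calibration is good to about 2 mm. A picture is of the moment at which its call begins: read the wrist's pose just before it. camera_params takes no time and is no camera call; for the wrist camera it gives the pose at the moment of the call.
- bot.hand_in(): hands the job in, once; it reports no verdict.
The state is a dict: "t": time; "joints": joint angles; "qvel": joint speeds; "effort": joint torques, N m; "tool_pos": TCP position; "tool_rot": TCP orientation; "force": force on the tool from outside, world axes, zero at the start; "ft_torque": the same for the moment, N m; "width": opening from 0.0 (shut) to 1.0 (fully open).
Only numpy, scipy, OpenCV 4.12 (cv2) and the standard library are available. Lean on these libraries where they do the work, as an engineer would, in place of code of your own. Each camera call takes 0.05 s, during which the arm holds its last target. There are 200 camera calls.

TASK

Take the tall, broad terracotta leaf plaque by its top edge and draw it straight up, still upright, until it is wholly out of the aluminium tag holder; only then tip it back about 45 degrees, so that its leaf side looks half upward to the skylight, with its top edge level and still the higher end. Finish while holding it like that, still, in the gripper, with all of it at least 10 cm above the ledge and touching nothing else; do not put it down. Leave the other two tags in their slots and everything else on the ledge where it is.

Things in the scene. Friction and masses are not known exactly. Their poses are not given: they have to be found in the camera images.
- plaque: Leaf plaque: terracotta plate 8 mm thick (x), 80 wide (y), 130 tall (z), 0.13-0.22 kg, tallest of the three tags. Raised leaf (1.2 mm, look only, 48-95 mm above the lower edge) on its +x face, which looks away from the robot at the start. Origin: centre of the lower edge face; z points up to the top edge. Stands loose and upright in any of the three slots; its top 85 mm are above the slot.
- foot_left (a point): Lower corner of the leaf plaque at its +y end (40 mm from the origin), mid thickness.
- foot_right (a point): Lower corner of the leaf plaque at its -y end (40 mm from the origin), mid thickness.
- holder: Aluminium tag holder, screwed to the ledge: base 130 (x) x 110 (y) x 8 mm with three upright slots at x = -45, 0, +45 mm, each 86 mm long (y) and 11 mm wide between 3 mm sheets; slot floor 8 mm, mouth 53 mm above the ledge. Origin: centre of the underside, z up, x away from the robot, turned by up to 0.4 rad.
- narrow_tag: Narrow plain terracotta tag, 8 x 44 x 100 mm tall, loose and upright in another slot, top 108 mm above the ledge. Origin at the centre of its lower edge face, axes as the plaque's. To be left alone.
- low_tag: Low broad terracotta tag, 8 x 80 x 78 mm tall, loose and upright in the remaining slot, top 86 mm above the ledge. Origin at the centre of its lower edge face, axes as the plaque's. To be left alone.
- funnel: Red plastic funnel standing mouth down, 104 mm across, 110 mm tall, right of the holder. Origin: centre of its underside.
- bowl: Small white ceramic bowl, 96 mm across, 42 mm tall, close by the holder's right (-y) side. Origin: centre of its underside.
- clothes_peg: Wooden clothes peg lying on the ledge, 72 x 10 x 11 mm, close by the holder's left (+y) side. Origin: centre of its underside.
- feed_bottle: Empty grey push dispenser bottle, 62 mm across, 158 mm tall, to the left. Origin: centre of its underside. (Not listed: two heavy pot towers, 202 mm tall, and a pile of saucers stand fixed along the back, beyond x = 0.74 m.)
Not all that is in view belongs to the job. Leave any blue look-alike of the plaque alone.

How it is judged:
By the outcome, as a careful person would: the job done as asked, in the order asked, and still so for the second after the job is handed in, while the arm keeps its last pose, push and grip.
It also fails if it takes over 32 s, if anything falls off the work surface, if the arm or the gripper's body presses on something with over 40 N, if the wrist force passes 120 N, or if a joint passes its speed limit or range.

## Working session

There is one attempt and no reset: what is moved stays moved. The work goes in short steps, Python scripts to look and compute and a shell command to move; the robot and the scene stay as the last step left them, time stands still between calls to the robot, and variables do not carry over. Pictures are saved under pics/ and viewed, on a budget of 10 in all, crops included, one or two more only if the job needs it, and the job is handed in when it is done.

```bash
ls; mkdir -p pics; python3 - <<'E'
from plant import bot
import cv2,numpy as np
np.set_printoptions(precision=4,suppress=True)
s=bot.sense();print(s)
for n in("scene","top"):
    p,d=bot.snapshot(n);cv2.imwrite(f"pics/{n}0.png",p[:,:,::-1]);np.savez(f"pics/{n}0.npz",p=p,d=d)
    print(n,bot.camera_params(n))
E
```

```text
pics
{'t': 0.0, 'joints': array([ 1.3045,  0.616 , -0.0126,  1.425 ,  0.0081,  1.1034, -0.0404]), 'qvel': array([ 0.0001, -0.0004,  0.0015, -0.0006, -0.0001,  0.0006,  0.0005]), 'effort': array([  0.0001, -46.9218,   0.2592, -17.1033,   0.01  ,   0.0096,
         0.    ]), 'tool_pos': array([ 0.1542, -0.6306,  0.2039]), 'tool_rot': array([-0.0013,  0.9928,  0.1197, -0.0002]), 'force': array([-0.5918, -0.4373,  0.4282]), 'ft_torque': array([ 0.0814,  0.0174, -0.0186]), 'width': 1.0028234288172249}
scene {'fx': 464.2007346326432, 'fy': 464.2007346326432, 'cx': 318.6760824677268, 'cy': 234.55760235905834, 'k1': -0.07238769469557833, 'world_from_camera': array([[-0.5141,  0.6465, -0.5638,  1.1841],
       [ 0.8576,  0.3733, -0.3539,  0.4007],
       [-0.0183, -0.6654, -0.7463,  0.8808],
       [ 0.    ,  0.    ,  0.    ,  1.    ]])}
top {'fx': 616.3678152672966, 'fy': 616.3678152672966, 'cx': 311.61368560545424, 'cy': 230.29772538392805, 'k1': -0.1989183068586056, 'world_from_camera': array([[-0.0007, -0.9822,  0.188 ,  0.2881],
       [-1.    ,  0.0017,  0.0052, -0.0246],
       [-0.0054, -0.188 , -0.9821,  1.5065],
       [ 0.    ,  0.    ,  0.    ,  1.    ]])}
```

View pics/scene0.png

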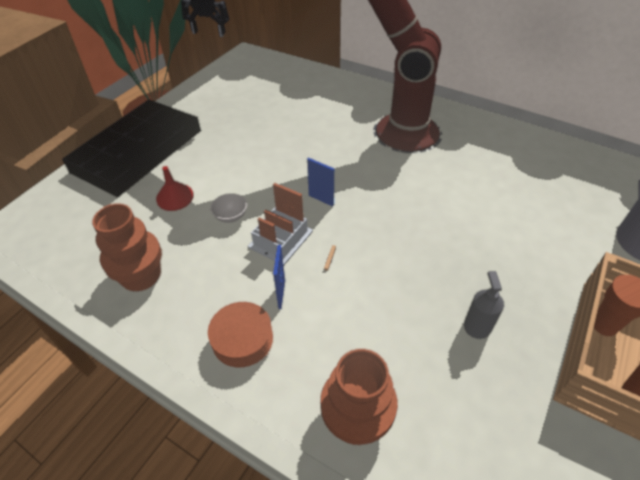

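View pics/top0.png

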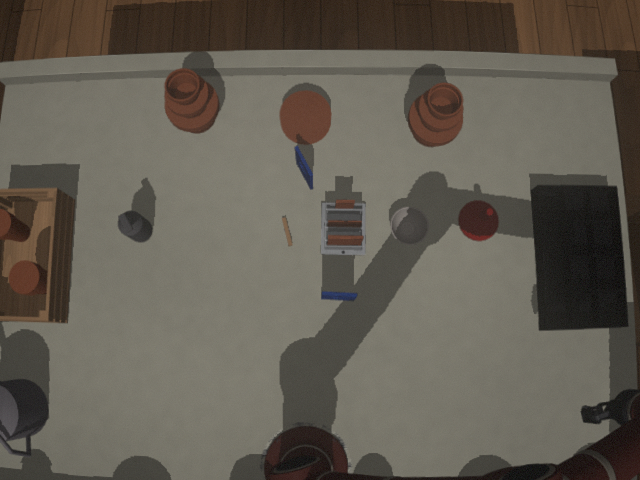

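Scene: plaque candidates are the terracotta plate at scene (288,202) / top (344,240), the low tag at scene (279,220), the narrow tag at (266,230), and blue look-alikes at (321,182) and (279,277). The tallest and broadest terracotta plate is the one in the near slot. I'll measure it and check a crop.

```bash
cat > h.py <<'E'
import numpy as np,cv2
def cloud(d,c):
    v,u=np.mgrid[:d.shape[0],:d.shape[1]]
    K=np.array([[c['fx'],0,c['cx']],[0,c['fy'],c['cy']],[0,0,1]])
    xy=cv2.undistortPoints(np.stack([u,v],-1).reshape(-1,1,2).astype(np.float64),K,np.array([c['k1'],0,0,0.])).reshape(*d.shape,2)
    P=np.dstack([xy*d[...,None],d]); T=c['world_from_camera']
    return P@T[:3,:3].T+T[:3,3]
def terra(p):
    h=cv2.cvtColor(p,cv2.COLOR_RGB2HSV).astype(int)
    return ((h[...,0]<14)|(h[...,0]>174))&(h[...,1]>90)&(h[...,2]>40)
E
python3 - <<'E'
from plant import bot
from h import *
np.set_printoptions(precision=4,suppress=True)
for n,(r0,r1,c0,c1) in dict(scene=(170,250,245,320),top=(195,250,320,368)).items():
    z=np.load(f"pics/{n}0.npz");W=cloud(z['d'],bot.camera_params(n))
    m=terra(z['p'])&(z['d']>0);mm=np.zeros_like(m);mm[r0:r1,c0:c1]=m[r0:r1,c0:c1]
    k,L,st,ce=cv2.connectedComponentsWithStats(mm.astype(np.uint8))
    for i in range(1,k):
        if st[i,4]<25: continue
        P=W[L==i];print(n,ce[i],st[i],'lo',np.percentile(P,3,0),'hi',np.percentile(P,97,0))
        if P[:,2].max()>.12:
            T=P[P[:,2]>P[:,2].max()-(.006 if n=='top' else .04)]
            (vx,vy),=[np.linalg.svd((T-T.mean(0))[:,:2],full_matrices=False)[2][0]]
            t=(T-T.mean(0))[:,:2]@[vx,vy];print(' top',len(T),T.mean(0),'dir',vx,vy,np.arctan2(-vx*np.sign(vy),abs(vy)),np.ptp(t), T.mean(0)[:2]+np.array([vx,vy])*(t.max()+t.min())/2)
    B=W[(np.abs(W[...,0]-.42)<.12)&(np.abs(W[...,1]+.06)<.12)&(W[...,2]>.02)]
    z_=z['p'][r0-70:r1+70,c0-80:c1+80,::-1]
    if n=='scene':cv2.imwrite("pics/crop.png",cv2.resize(z_,None,fx=3,fy=3,interpolation=cv2.INTER_CUBIC)[:600,:800])
    for nm,hh in(('blue',(100,130)),):
        h=cv2.cvtColor(z['p'],cv2.COLOR_RGB2HSV).astype(int);b=(h[...,0]>hh[0])&(h[...,0]<hh[1])&(h[...,1]>120)&(h[...,2]>40)
        k,L,st,ce=cv2.connectedComponentsWithStats(b.astype(np.uint8))
        for i in range(1,k):
            if st[i,4]>60:P=W[L==i];print(nm,ce[i],np.percentile(P,3,0),np.percentile(P,97,0))
E
```

```text
scene [288.2214 200.7461] [274 184  28  35 646] lo [ 0.5352 -0.123   0.0601] hi [ 0.5424 -0.0534  0.1388]
 top 339 [ 0.5394 -0.088   0.1233] dir 0.022513564763076664 0.9997465375792303 -0.022515467070151736 0.07782978086795089 [ 0.5394 -0.0898]
scene [273.0579 224.2275] [259 211  33  29 466] lo [ 0.5815 -0.1222  0.0574] hi [ 0.6316 -0.0556  0.1084]
blue [278.2796 264.7527] [ 0.6906 -0.0102  0.0609] [0.7502 0.0222 0.1319]
top [344.637  203.4247] [336 200  19   8 146] lo [ 0.62   -0.1147  0.0618] hi [ 0.628  -0.075   0.1133]
top [345.0964 221.8795] [328 221  33   4  83] lo [ 0.5759 -0.1299  0.08  ] hi [ 0.583  -0.0581  0.0917]
top [344.3474 239.6429] [328 235  35  10 308] lo [ 0.5301 -0.1292  0.0626] hi [ 0.5387 -0.0566  0.1429]
 top 36 [ 0.5339 -0.0952  0.1422] dir -0.005159842099475035 -0.9999866879261486 -0.005159864995663317 0.07670881566212465 [ 0.5339 -0.0926]
blue [303.7143 161.4524] [ 0.6831 -0.0161  0.125 ] [0.7469 0.0189 0.1362]
blue [339.2166 294.9682] [ 0.401  -0.1144  0.0774] [ 0.411  -0.0428  0.1346]
```

View pics/crop.png

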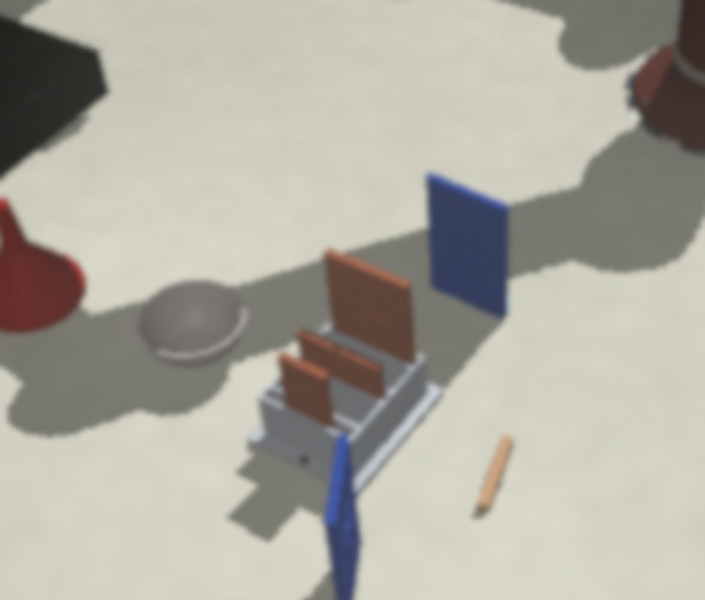

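The crop shows the tall broad terracotta plaque at crop (370,305), standing in the near slot. It is clearly the tallest and broadest of the tags, and the blue decoys stand apart from it. The top edge centre is about (0.537, -0.091, 0.138) with yaw near 0. Next I compute the approach.

```bash
cat > g.py <<'E'
import sys,numpy as np
from plant import bot
from scipy.spatial.transform import Rotation as R
np.set_printoptions(precision=3,suppress=True)
# args: x y z angle_of_tool_x(deg) back_tilt(deg)
def go(x,y,z,a,tilt=0,s=None):
    s=s or bot.sense();q=s['tool_rot'];R0=R.from_quat([q[1],q[2],q[3],q[0]])
    c,n=np.cos(np.radians(a)),np.sin(np.radians(a))
    Rt=R.from_matrix(np.array([[c,n,0],[n,-c,0],[0,0,-1]]).T.T)
    M=np.column_stack([[c,n,0],[n,-c,0],[0,0,-1]]);Rt=R.from_rotvec([0,-np.radians(tilt),0])*R.from_matrix(M)
    print('cm',R0.inv().apply(np.array([x,y,z])-s['tool_pos'])*100,'deg',np.degrees((R0.inv()*Rt).as_rotvec()))
if __name__=='__main__':
    s=bot.sense();print('t',s['t'],s['tool_pos'],s['tool_rot'],'F',s['force'],'w',s['width'],'q',s['joints'])
    go(*map(float,sys.argv[1:]),s=s)
E
python3 g.py .28 -.45 .32 40
```

```text
t 0.1 [ 0.154 -0.631  0.204] [-0.001  0.993  0.12  -0.   ] F [ 0.898 -0.649 -0.384] w 0.9982829505031805 q [ 1.304  0.616 -0.013  1.425  0.008  1.103 -0.04 ]
cm [ 16.51  -14.589 -11.561] deg [ -0.13   -0.03  -26.256]
```

```bash
python3 -m handwheel '{"translation": [[1,-1,-4.6],[4.5,-4,-8],[8.5,-7.5,-10.5],[12.5,-11,-11.5],[16.5,-14.6,-11.5]], "twist": [[0,0,-2],[0,0,-8],[0,0,-14],[0,0,-20],[0,0,-26]], "jaw": [90,80,70,60,60]}'; python3 g.py .42 -.25 .32 65
```

```text
t: 0.6
tool_pos: [0.2682, -0.4683, 0.3201]
tool_rot: [0.002, 0.94, 0.342, 0.0]
force: [0.4, 1.0, 0.1]
width: 0.6
t 0.6 [ 0.268 -0.468  0.32 ] [0.002 0.94  0.342 0.   ] F [0.373 0.999 0.085] w 0.5999094106242839 q [ 1.121  0.35  -0.16   1.553  0.058  1.24   0.078]
cm [25.657 -6.99  -0.021] deg [  0.172   0.067 -25.058]
```

```bash
python3 -m handwheel '{"translation": [[4.5,-1,0],[9,-2.5,0],[13.5,-4,0],[18,-5.5,0],[22,-6.5,0]], "twist": [[0,0,-5],[0,0,-10],[0,0,-15],[0,0,-20],[0,0,-25]], "jaw": [60,60,60,60,60]}'; python3 g.py .537 -.091 .29 90.7
```

```text
t: 1.1
tool_pos: [0.3952, -0.2758, 0.3185]
tool_rot: [-0.0, 0.843, 0.538, -0.0]
force: [1.7, -1.2, -0.2]
width: 0.602
t 1.1 [ 0.395 -0.276  0.319] [-0.     0.843  0.538 -0.   ] F [ 1.653 -1.213 -0.215] w 0.6023075192292494 q [ 0.829  0.265 -0.349  1.694  0.096  1.2    0.021]
cm [22.733  5.055  2.858] deg [ -0.033  -0.029 -25.665]
```

```bash
python3 -m handwheel '{"translation": [[0,0,0],[0,0,0],[0,0,0],[0,0,0],[0,0,0]], "twist": [[0,0,0],[0,0,0],[0,0,0],[0,0,0],[0,0,0]], "jaw": [60,60,60,60,60]}'; python3 g.py .537 -.091 .29 90.7
```

```text
t: 1.6
tool_pos: [0.3939, -0.2797, 0.3184]
tool_rot: [-0.0, 0.845, 0.534, -0.0]
force: [-0.0, 0.7, 0.5]
width: 0.603
t 1.6 [ 0.394 -0.28   0.318] [-0.     0.845  0.534 -0.   ] F [-0.036  0.667  0.471] w 0.6025964082681659 q [ 0.833  0.267 -0.344  1.691  0.096  1.2    0.021]
cm [23.189  4.827  2.835] deg [ -0.031   0.005 -26.126]
```

```bash
python3 -m handwheel '{"translation": [[4.5,1,0.5],[9,2,1],[13.5,3,2],[18,4,2.5],[21.5,4.5,2.8]], "twist": [[0,0,-5],[0,0,-10],[0,0,-15],[0,0,-20],[0,0,-26]], "jaw": [60,60,60,60,60]}'; python3 -m handwheel '{"translation": [[0,0,0],[0,0,0],[0,0,0],[0,0,0],[0,0,0]], "twist": [[0,0,0],[0,0,0],[0,0,0],[0,0,0],[0,0,0]], "jaw": [60,60,60,60,60]}'; python3 g.py .537 -.091 .25 90.7
python3 - <<'E'
from plant import bot
from h import *
np.set_printoptions(precision=4,suppress=True)
c=bot.camera_params('wrist');p,d=bot.snapshot('wrist');cv2.imwrite('pics/w1.png',p[:,:,::-1])
print(c)
W=cloud(d,c);m=terra(p)&(d>0)&(W[...,2]>.128)&(W[...,2]<.15)&(abs(W[...,0]-.537)<.04)
print(m.sum());T=W[m];print(np.median(T,0));r=cv2.minAreaRect((T[:,:2]*1000).astype(np.float32));print(r,np.percentile(T[:,2],[5,50,95]))
E
```

```text
t: 2.1
tool_pos: [0.5283, -0.1014, 0.2901]
tool_rot: [-0.0, 0.701, 0.713, 0.0]
force: [0.2, -0.4, -0.3]
width: 0.603
t: 2.6
tool_pos: [0.5267, -0.1048, 0.2908]
tool_rot: [0.0, 0.704, 0.711, -0.0]
force: [0.2, 0.2, 0.2]
width: 0.594
t 2.6 [ 0.527 -0.105  0.291] [ 0.     0.704  0.711 -0.   ] F [0.2   0.238 0.198] w 0.5937506603560392 q [ 0.499  0.398 -0.508  1.605  0.205  1.191 -0.042]
cm [1.371 1.048 4.081] deg [ 0.004  0.039 -0.126]
{'fx': 356.5491521565964, 'fy': 356.5491521565964, 'cx': 305.4359763413809, 'cy': 247.34118280371575, 'k1': -0.0059725646980216636, 'world_from_camera': array([[ 0.9999,  0.0102,  0.0033,  0.5263],
       [ 0.0107, -0.9459, -0.3243, -0.0219],
       [-0.0002,  0.3243, -0.9459,  0.4591],
       [ 0.    ,  0.    ,  0.    ,  1.    ]])}
749
[ 0.5349 -0.09    0.1374]
((534.9456787109375, -92.52995300292969), (78.7056655883789, 7.928211212158203), 88.82640838623047) [0.136  0.1374 0.1386]
```

View pics/w1.png

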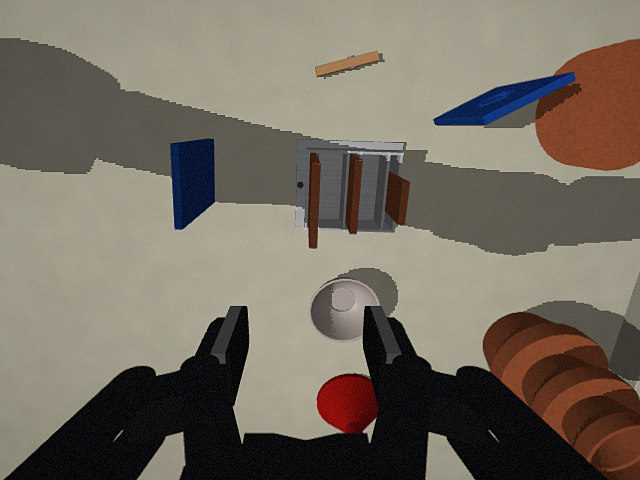

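The wrist view shows the plaque's top edge at (314,200), with the low tag at (353,193) and the narrow tag at (398,198) in the other slots. The edge centre is (0.535, -0.0925, 0.1375), running along 88.8°.

```bash
python3 -m handwheel '{"translation": [[0.6,0.4,1],[1.2,0.8,3],[1.2,0.8,6],[1.2,0.8,9],[1.2,0.8,11.5]], "twist": [[0,0,1],[0,0,1.8],[0,0,1.8],[0,0,1.8],[0,0,1.8]], "jaw": [60,60,60,60,60]}'; python3 -m handwheel '{"translation": [[0,0,0],[0,0,0],[0,0,0],[0,0,0],[0,0,0]], "twist": [[0,0,0],[0,0,0],[0,0,0],[0,0,0],[0,0,0]], "jaw": [60,60,60,60,60]}'; python3 g.py .535 -.0925 .10 88.8
```

```text
t: 3.15
tool_pos: [0.5344, -0.0918, 0.1744]
tool_rot: [-0.0, 0.714, 0.7, -0.0]
force: [-0.0, -0.3, 0.4]
width: 0.599
t: 3.65
tool_pos: [0.5356, -0.0913, 0.1768]
tool_rot: [0.001, 0.714, 0.7, 0.001]
force: [-1.2, 0.0, -0.1]
width: 0.597
t 3.65 [ 0.536 -0.091  0.177] [0.001 0.714 0.7   0.001] F [-1.177  0.028 -0.07 ] w 0.5968959313358227 q [ 0.437  0.515 -0.467  1.765  0.282  0.925 -0.167]
cm [-0.123 -0.08   7.68 ] deg [0.132 0.019 0.133]
```

```bash
python3 -m handwheel '{"translation": [[-0.1,-0.1,2],[-0.1,-0.1,4],[-0.1,-0.1,6],[-0.1,-0.1,7],[-0.1,-0.1,7.6]], "twist": [[0,0,0],[0,0,0],[0,0,0],[0,0,0],[0,0,0]], "jaw": [60,60,60,60,60]}'; python3 -m handwheel '{"translation": [[0,0,0],[0,0,0],[0,0,0],[0,0,0],[0,0,0]], "twist": [[0,0,0],[0,0,0],[0,0,0],[0,0,0],[0,0,0]], "jaw": [60,40,30,20,0]}';  python3 -m handwheel '{"translation": [[0,0,0],[0,0,0],[0,0,0],[0,0,0],[0,0,0]], "twist": [[0,0,0],[0,0,0],[0,0,0],[0,0,0],[0,0,0]], "jaw": [0,0,0,0,0]}'; python3 g.py .535 -.0925 .32 88.8
```

```text
t: 4.15
tool_pos: [0.5339, -0.0922, 0.0992]
tool_rot: [-0.0, 0.714, 0.701, -0.0]
force: [-0.3, -0.0, 0.4]
width: 0.597
t: 4.65
tool_pos: [0.5346, -0.0922, 0.1004]
tool_rot: [0.001, 0.714, 0.701, 0.001]
force: [0.9, 0.3, 0.2]
width: 0.071
t: 5.15
tool_pos: [0.5346, -0.0922, 0.1003]
tool_rot: [0.001, 0.714, 0.701, 0.001]
force: [-0.1, -0.6, 5.3]
width: 0.069
t 5.15 [ 0.535 -0.092  0.1  ] [0.001 0.714 0.701 0.001] F [-0.132 -0.632  5.289] w 0.06944071709528034 q [ 0.403  0.611 -0.42   1.851  0.35   0.751 -0.226]
cm [ -0.033   0.073 -21.966] deg [0.096 0.01  0.139]
```

```bash
python3 -m handwheel '{"translation": [[0,0,-0.5],[0,0,-1.2],[0,0,-2.2],[0,0,-3.2],[0,0,-4.2]], "twist": [[0,0,0],[0,0,0],[0,0,0],[0,0,0],[0,0,0]], "jaw": [0,0,0,0,0]}'; python3 -m handwheel '{"translation": [[0,0,-1],[0,0,-2],[0,0,-3],[0,0,-4],[0,0,-5]], "twist": [[0,0,0],[0,0,0],[0,0,0],[0,0,0],[0,0,0]], "jaw": [0,0,0,0,0]}';  python3 -m handwheel '{"translation": [[0,0,-2],[0,0,-4.5],[0,0,-8],[0,0,-11],[0,0,-13]], "twist": [[0,0,0],[0,0,0],[0,0,0],[0,0,0],[0,0,0]], "jaw": [0,0,0,0,0]}'; python3 -m handwheel '{"translation": [[0,0,0],[0,0,0],[0,0,0],[0,0,0],[0,0,0]], "twist": [[0,0,0],[0,0,0],[0,0,0],[0,0,0],[0,0,0]], "jaw": [0,0,0,0,0]}'; python3 g.py .50 -.0925 .34 88.8 45
python3 - <<'E'
from plant import bot
from h import *
np.set_printoptions(precision=4,suppress=True)
p,d=bot.snapshot('scene');W=cloud(d,bot.camera_params('scene'));cv2.imwrite('pics/s2.png',cv2.resize(p[90:290,170:430,::-1],None,fx=3,fy=3))
m=terra(p)&(d>0)&(W[...,2]>.15)&(abs(W[...,0]-.535)<.06)&(abs(W[...,1]+.09)<.08)
T=W[m];print(m.sum(),T.min(0),T.max(0))
E
```

```text
t: 5.65
tool_pos: [0.5338, -0.0922, 0.1426]
tool_rot: [-0.0, 0.714, 0.701, 0.0]
force: [-1.0, 1.0, -1.5]
width: 0.069
t: 6.15
tool_pos: [0.5339, -0.0922, 0.1925]
tool_rot: [-0.0, 0.714, 0.701, 0.0]
force: [1.0, -0.3, -1.7]
width: 0.071
t: 6.65
tool_pos: [0.5345, -0.0919, 0.3246]
tool_rot: [0.001, 0.714, 0.701, 0.001]
force: [0.2, -0.1, -1.2]
width: 0.07
t: 7.15
tool_pos: [0.5334, -0.0922, 0.3206]
tool_rot: [-0.001, 0.714, 0.701, -0.001]
force: [0.1, -0.4, -1.7]
width: 0.069
t 7.15 [ 0.533 -0.092  0.321] [-0.001  0.714  0.701 -0.001] F [ 0.073 -0.391 -1.711] w 0.06856590613509597 q [ 0.472  0.387 -0.509  1.536  0.193  1.271 -0.081]
cm [-0.092 -3.348 -1.938] deg [-45.116   0.858   0.13 ]
1961 [ 0.506  -0.1264  0.2347] [ 0.5742 -0.0508  0.5856]
```

View pics/s2.png

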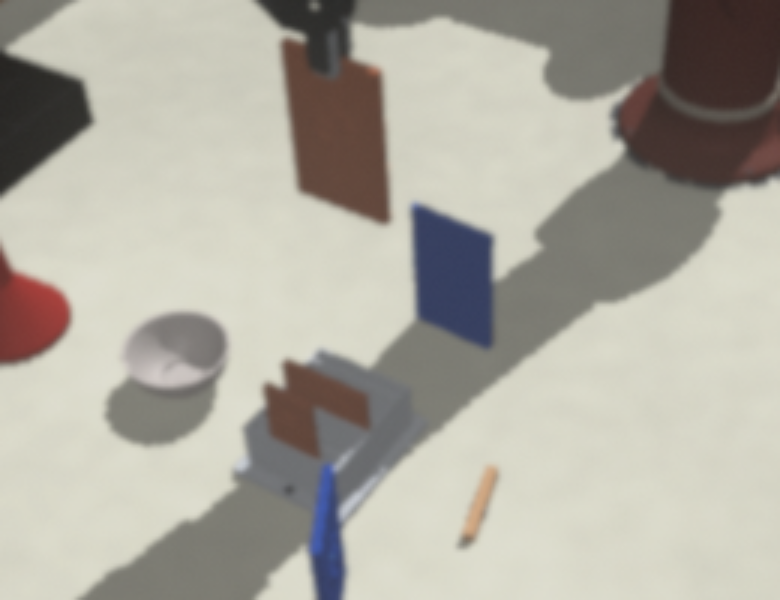

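The crop shows the plaque out of the holder and upright, at crop (340,130), with its lower edge at z ≈ 0.235. Both other tags are still in their slots at (325,395) and (293,420). Next I tip it back about the tool's x axis.

```bash
python3 -m handwheel '{"translation": [[0,-0.3,-0.2],[0,-0.7,-0.4],[0,-1.1,-0.6],[0,-1.5,-0.8],[0,-1.8,-1]], "twist": [[-3,0,0],[-8,0,0],[-13,0,0],[-18,0,0],[-23,0,0]], "jaw": [0,0,0,0,0]}'; python3 -m handwheel '{"translation": [[0,0,0],[0,0,0],[0,0,0],[0,0,0],[0,0,0]], "twist": [[-5,0,0],[-10,0,0],[-15,0,0],[-19,0,0],[-22,0,0]], "jaw": [0,0,0,0,0]}'; python3 -m handwheel '{"translation": [[0,0,0],[0,0,0],[0,0,0],[0,0,0],[0,0,0]], "twist": [[0,0,0],[0,0,0],[0,0,0],[0,0,0],[0,0,0]], "jaw": [0,0,0,0,0]}'; cat > chk.py <<'E'
import sys
from plant import bot
from h import *
np.set_printoptions(precision=4,suppress=True)
p,d=bot.snapshot('scene');W=cloud(d,bot.camera_params('scene'));cv2.imwrite(sys.argv[1],cv2.resize(p[60:290,170:430,::-1],None,fx=2.6,fy=2.6))
m=terra(p)&(d>0)&(W[...,2]>.16)&(abs(W[...,0]-.52)<.15)&(abs(W[...,1]+.09)<.07)&(W[...,2]<.36)
k,L,st,_=cv2.connectedComponentsWithStats(m.astype(np.uint8));i=1+st[1:,4].argmax()
T=W[cv2.erode((L==i).astype(np.uint8),np.ones((3,3)))>0];c=T.mean(0);n=np.linalg.svd(T-c,full_matrices=False)[2][2];n*=np.sign(n[0])
print(len(T),'centre',c,'min',T.min(0),'max',T.max(0),'normal',n,'elev',np.degrees(np.arcsin(n[2])))
E
python3 chk.py pics/s3.png; python3 g.py .515 -.0925 .33 88.8 45
```

```text
t: 7.7
tool_pos: [0.5154, -0.0917, 0.3316]
tool_rot: [0.143, 0.699, 0.686, 0.14]
force: [-0.7, 0.1, -1.9]
width: 0.069
t: 8.2
tool_pos: [0.515, -0.0887, 0.3306]
tool_rot: [0.263, 0.661, 0.652, 0.263]
force: [-0.1, 0.6, -1.0]
width: 0.072
t: 8.7
tool_pos: [0.5173, -0.0889, 0.3324]
tool_rot: [0.263, 0.661, 0.652, 0.264]
force: [-0.3, 0.1, -1.0]
width: 0.07
1551 centre [ 0.5409 -0.0852  0.3147] min [ 0.4987 -0.1223  0.2712] max [ 0.5824 -0.0502  0.3587] normal [ 0.7266 -0.0093  0.687 ] elev 43.395364411283936
t 8.75 [ 0.517 -0.089  0.332] [0.263 0.661 0.652 0.264] F [ 0.285  0.163 -1.703] w 0.06897188637743693 q [ 0.943  0.042 -0.74   2.215 -0.678  0.185  0.826]
cm [-0.373 -0.317  0.015] deg [-1.266  0.228  0.512]
```

View pics/s3.png

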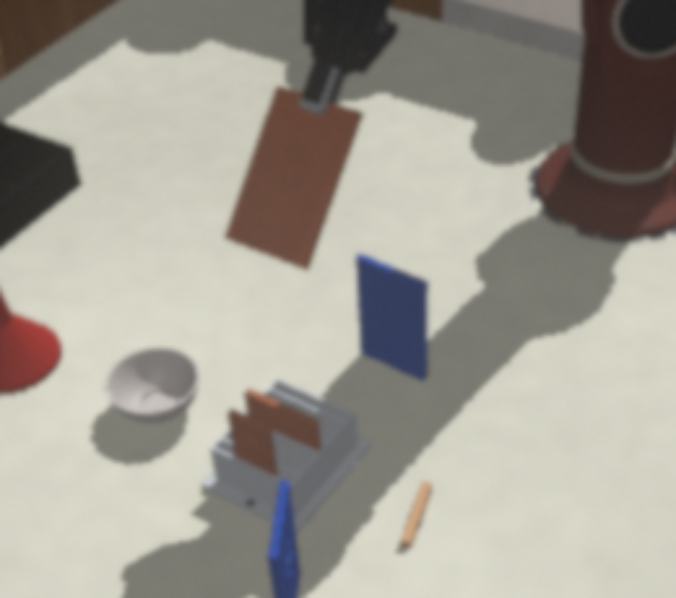

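The crop shows the plaque held tipped back, leaf side upward, at crop (293,175). The tags and other objects are unmoved. The tilt is about 43.5°, so I add 1.3° and check that the edges are level.

```bash
python3 -m handwheel '{"translation": [[0,0,0],[0,0,0],[0,0,0],[0,0,0],[0,0,0]], "twist": [[-0.6,0,0],[-1.3,0,0],[-1.3,0,0],[-1.3,0,0],[-1.3,0,0]], "jaw": [0,0,0,0,0]}'; python3 -m handwheel '{"translation": [[0,0,0],[0,0,0],[0,0,0],[0,0,0],[0,0,0]], "twist": [[0,0,0],[0,0,0],[0,0,0],[0,0,0],[0,0,0]], "jaw": [0,0,0,0,0]}'; cat >> chk.py <<'E'
y=T[:,1]
for a,b in((-.125,-.105),(-.07,-.05)):
    S=T[(y>a)&(y<b)];print('strip',a,b,'lower z',np.percentile(S[:,2],1),'upper z',np.percentile(S[:,2],99))
s=bot.sense();print(s['t'],s['tool_pos'],'qvel',abs(s['qvel']).max(),'w',s['width'],'F',s['force'])
z=np.load('pics/scene0.npz');W0=cloud(z['d'],bot.camera_params('scene'))
for nm,P,D,I in(('before',W0,z['d'],z['p']),('now',W,d,p)):
    h=terra(I)&(D>0)&(P[...,2]>.055)&(P[...,2]<.115)&(abs(P[...,0]-.605)<.045)&(abs(P[...,1]+.09)<.06)
    print('tags',nm,np.median(P[h],0),np.percentile(P[h],97,0))
E
python3 chk.py pics/s4.png
```

```text
t: 9.25
tool_pos: [0.5171, -0.0892, 0.3324]
tool_rot: [0.271, 0.658, 0.649, 0.271]
force: [-0.4, 0.0, -1.4]
width: 0.07
t: 9.75
tool_pos: [0.5169, -0.0892, 0.3322]
tool_rot: [0.271, 0.658, 0.648, 0.271]
force: [0.3, -0.6, -1.3]
width: 0.068
1562 centre [ 0.5415 -0.0854  0.3143] min [ 0.4978 -0.1223  0.2714] max [ 0.5834 -0.0508  0.3579] normal [ 0.7095 -0.0118  0.7046] elev 44.79992852877315
strip -0.125 -0.105 lower z 0.2745591378752114 upper z 0.35573563248231926
strip -0.07 -0.05 lower z 0.275124588288821 upper z 0.35719613954573853
9.8 [ 0.5169 -0.0892  0.3321] qvel 0.0015322116820962659 w 0.0713615740373283 F [-0.495  -0.0648 -1.4311]
tags before [ 0.5868 -0.0891  0.0796] [ 0.6316 -0.0555  0.1084]
tags now [ 0.5867 -0.0887  0.0791] [ 0.6318 -0.0566  0.1082]
```

```bash
python3 -c "
from plant import bot
print(bot.hand_in())"
```

```text
the job is handed in; nothing more can be done
None
```

I gripped the leaf plaque at the middle of its top edge and drew it straight up, upright, until its lower edge was about 0.23 m above the ledge. I then tipped it back, leaf side up, and handed in at about t = 9.8 s with it held still in the gripper.

The last checks, from the scene camera, all agreed:
- **Tilt:** the leaf face looks 44.8° upward.
- **Level:** the heights at the two ends of the top edge agree within about 1.5 mm.
- **Clearance:** the lowest point is at z ≈ 0.27 m, well over the 10 cm asked.
- **Stillness and load:** the arm was still, and the force of about 1.4 N fits the plaque's own weight.
- **Other tags:** the two remaining tags measured within about 1 mm of where they started. The other objects I checked only by eye in the picture after the tilt, where they looked unmoved.

- **Leaf not seen:** the raised leaf could not be made out in the blurred scene view, so I relied on the description that it is on the face away from the robot.

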